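Sweep the tile offcuts into the scrap bay

ROBOT

A 6-joint arm with a two-finger parallel gripper is mounted at the origin on the work surface. World frame = base frame: x ahead of the robot, y to its left, z up, the work surface at z = 0. Lengths are in m, angles in rad, forces in N, time in s.
With the tool pointing down it reaches from about 0.4 to 0.825 m from the base axis. Payload 7 kg.
Tool frame: the origin (TCP) lies at the very end of the fingers, on their centre line; the grasp point (between the pads) lies 19 mm behind it; z points along the fingers, x is the direction in which the jaws open and shut, and the axes are right-handed (so a half turn about z gives the same grasp; the last joint's range is limited). The gripper opens to 88 mm and grips with 3 to 60 N. Pads are 19 mm wide; open, the fingers measure 130 mm over their backs; the gripper's body (78 mm by 193 mm) begins 47 mm behind the grasp point.
Start: joints at [0.288, 0.359, 0.012, 0, -1.224, -0.288], TCP at [0.675, -0, 0.227] pointing down, gripper open.
Joint ranges: [-3.07, 3.07], [-1.43, 2.12], [-1.02, 1.25], [-3.03, 1.67], [-3.05, -0], [-3.03, 3.03]. Speed limits (rad/s): [2.39, 2.39, 3.01, 3.14, 3.14, 3.14].

INTERFACE

Orientations are given as [roll, pitch, yaw] about the fixed x, y, z axes, in that order (R = Rz(yaw) Ry(pitch) Rx(roll)).
In Python, from station import telemetry, grab_frame, arm, regions_of, pinpoint gives the robot as it stands. The module is installed in compiled form; this text tells all that it offers.
- The arm moves only by the shell command python3 -m inch 'ROWS' [FORCE]. ROWS is text: rows parted by semicolons, each of 7 numbers parted by spaces: the opening, from 0 (shut) to 1 (fully open), then the shift along the world's x, y, z in cm, then the turn, a rotation vector about the world's x, y, z in degrees. A call has 1 to 12 rows; each row is the pose to reach, as a shift and turn from the pose measured when the call began; what a row does not reach only later rows make up. A row lasts 1/8 s, in which the tool goes at most 62.5 mm and 10.7 degrees, less where a joint would pass 70% of its speed; a pose out of reach is approached as far as the arm can. A call with a gripper value outside its range is refused whole. The fingers move at their own pace and stop on an object; FORCE is the grip in N (left out, the last holds). Time passes only in rows, so rows that repeat a pose let the fingers close. It gives the time, the measured TCP pose, the force and the opening at its end, in the units of the state.
- telemetry.get_state(): the state, without advancing time (a new reading comes with each control period).
- grab_frame(name): name is "scene" or "side" or "wrist"; returns a dict with "pixels" (420x560x3 uint8, red, green, blue), "fx", "fy", "cx", "cy" (pixels), "R" (3x3) and "t" (3): a world point X has camera coordinates R X + t. Camera axes: x right, y down, z forward; pixel columns grow to the right and rows downward; lengths in m; the calibration is good to about 2 mm. A picture is of the moment at which its call begins. There is no depth.
- arm.job_done(): hands the job in, once; it reports no verdict.
Trained networks look in the newest picture that a camera, given by its name, has taken for a name from the list of things; names that differ only in an ending like _2 or _b are one class to them, and where a whole thing is asked for, a point or a joint stands for the part that bears it (a point fixed in the world has none). Each returns a list of dicts, best first, with "p" (0 to 1); they miss things now and then, are a little off and sometimes report something else, mostly with a low value. They report only what shows in the picture. A call takes as long as a camera call.
- regions_of(camera, name): "pixels" (420x560 bool, what is visible of it) and "bbox" ([left, top, right, bottom] in pixels, round what is visible of it).
- pinpoint(camera, name): "location" ([column, row] in pixels: a listed point, or the origin of a listed thing).
The state is a dict: "t": time; "q": joint angles; "qd": joint speeds; "joint_efforts": joint torques, N m; "eef_pos": TCP position; "ee_rot": TCP orientation; "force": force on the tool from outside, world axes, zero at the start; "moment": the same for the moment, N m; "width": finger opening in m.
Only numpy, scipy, OpenCV 4.12 (cv2) and the standard library are available. Lean on these libraries where they do the work, as an engineer would, in place of code of your own. Each camera call takes 0.05 s, during which the arm holds its last target. There are 200 camera calls.

TASK

Clear the bench by sweeping the three loose tile offcuts (red, blue and green) with the fingers, one by one or together, along the bench into the three-sided wooden scrap bay, so that all three end lying flat and fully inside it, past its open mouth. Slide them without picking them up or flicking them, and leave the glass jar, which stands among them, and everything else lying on the bench where it is.

Things in the scene. Friction and masses are not known exactly. Their poses are not given: they have to be found in the camera images.
- offcut_red: Square terracotta-red tile offcut, 40 x 40 mm (its x and y), 12 mm thick, 30 to 65 g. Loose, lies flat and slides on the bench. Origin at the centre of its underside, z up.
- offcut_blue: Oblong blue tile offcut, 46 mm along its x, 34 mm along its y, 12 mm thick, 30 to 65 g. Loose, lies flat and slides on the bench. Origin at the centre of its underside, z up.
- offcut_green: Square dark green tile offcut, 38 x 38 mm, 12 mm thick, 30 to 60 g. Loose, lies flat and slides on the bench. Origin at the centre of its underside, z up.
- bay: Scrap bay: a fence of three wooden battens fixed to the bench, no floor of its own, so offcuts slide straight in along the bench. Battens 25 mm high, 12 mm thick. Origin on the bench at the middle of the open mouth; y points in through the mouth towards the back batten, x along the mouth. The inside spans x -120 to +120 mm and y 0 (mouth) to 120 mm (back batten). The mouth faces the offcuts, roughly world -y, give or take 15 degrees.
- jar: Small glass jar with an aluminium lid, upright, 36 mm across, 40 mm high, 90 g, loose. It stands in line with the offcuts, at any of the four places of the row, about 70 to 90 mm from its neighbours along world x; the whole row lies at world y -200 to -90 mm, and the bay mouth centre at y 80 mm or more. Origin at the centre of its underside. Leave it.
- brush: Wooden-handled bench brush lying bristles down, about 240 mm long, 26 mm high, beyond the offcuts. Origin on the bench under the brush; head towards its +x (to 90 mm), handle towards -x (to 150 mm). Leave it.
- dipper: Orange plastic dipper, cup 74 mm across and 36 mm high with a handle reaching 190 mm along its +x (world +y, roughly); beyond the offcuts. Origin under the cup's centre. Leave it.
- hook: Black plastic hanger hook lying flat, 8 mm thick, about 115 mm long along its y, from 63 mm at -y to 46 mm at +y, its bend reaching 57 mm to -x; to the right of the offcuts (world -y). Origin on its shank, underside. Leave it.
- sander: Cork sanding block 100 x 60 mm, 35 mm high, nearer to the robot than the offcuts and to their right. Origin at the centre of its underside. Leave it.
- tubs: Stack of three snap-latch plastic tubs with coloured lids, clipped together, 160 x 210 mm (x, y) and 186 mm high, to the left beyond the bay. Origin at the centre of its underside. Leave it.

How it is judged:
At the end, for the whole second after the job is handed in: Each of the three offcuts lies flat on the bench (underside within 4 mm of it, tilt under 0.12 rad), at rest, inside the bay: its centre between the side battens and at least 18 mm past the line of the mouth (y of offcut_red in the frame of bay between 0.018 and 0.12 m and x of offcut_red in the frame of bay between -0.12 and 0.12 m and height (world z) of each of offcut_red, offcut_blue, offcut_green below 0.004 m and angle between each of offcut_red, offcut_blue, offcut_green's own z axis and vertical below 0.12 rad and linear speed of each of offcut_red, offcut_blue, offcut_green below 0.02 m/s and y of offcut_blue in the frame of bay between 0.018 and 0.12 m and x of offcut_blue in the frame of bay between -0.12 and 0.12 m and y of offcut_green in the frame of bay between 0.018 and 0.12 m and x of offcut_green in the frame of bay between -0.12 and 0.12 m); the robot touches nothing.
It fails at once if an offcut is lifted off the bench (the centre of its underside more than 15 mm up) (height (world z) of any of offcut_red, offcut_blue, offcut_green above 0.015 m).
It fails at once if an offcut is flicked (faster than 0.8 m/s) (linear speed of any of offcut_red, offcut_blue, offcut_green above 0.8 m/s).
It fails at once if the glass jar is shifted by more than 15 mm or tipped by more than 0.3 rad (distance of jar from where it was at the start of the episode above 0.015 m or angle between jar's own z axis and vertical above 0.3 rad).
It fails at once if the brush, dipper, hook, cork block or stack of tubs is shifted by more than 15 mm (distance of any of brush, dipper, hook, sander, tubs from where it was at the start of the episode above 0.015 m).
It also fails if it takes over 72 s, if anything falls off the work surface, if the arm or the gripper's body presses on something with over 40 N, if the wrist force passes 120 N, or if a joint passes its speed limit or range.

## Working session

There is one attempt and no reset: what is moved stays moved. The work goes in short steps, Python scripts to look and compute and a shell command to move; the robot and the scene stay as the last step left them, time stands still between calls to the robot, and variables do not carry over. Pictures are saved under pics/ and viewed, about 8 in all and at most 12, crops included, and the job is handed in when it is done.

```bash
mkdir -p pics
cat > h.py <<'E'
import numpy as np, cv2
from station import telemetry, grab_frame, arm, regions_of, pinpoint
def ray(f,px,z):
    R=np.array(f["R"]);t=np.array(f["t"])
    d=R.T@np.array([(px[0]-f["cx"])/f["fx"],(px[1]-f["cy"])/f["fy"],1]);c=-R.T@t
    return c+d*(z-c[2])/d[2]
def proj(f,X):
    c=np.array(f["R"])@np.array(X)+np.array(f["t"]); return np.array([f["fx"]*c[0]/c[2]+f["cx"],f["fy"]*c[1]/c[2]+f["cy"]])
def save(f,n): cv2.imwrite("pics/"+n,cv2.cvtColor(f["pixels"],cv2.COLOR_RGB2BGR))
E
python3 - <<'E'
from h import *
for cam in ("scene","side"):
    f=grab_frame(cam); save(f,cam+"0.png")
    R=np.array(f["R"]);print(cam,-R.T@np.array(f["t"]))
    for n in "offcut_red offcut_blue offcut_green bay jar brush dipper hook sander tubs".split():
        r=pinpoint(cam,n)
        for k in r[:2]: print(n,round(k["p"],2),np.round(k["location"]),np.round(ray(f,k["location"],0)[:2],3))
print(telemetry.get_state())
E
```

```text
scene [ 1.37137479 -0.44093957  0.86587818]
offcut_red 0.52 [216. 233.] [ 0.511 -0.098]
offcut_blue 0.42 [186. 230.] [ 0.443 -0.171]
offcut_green 0.57 [228. 278.] [ 0.69  -0.156]
bay 0.31 [227. 277.] [ 0.685 -0.156]
jar 0.57 [219. 255.] [ 0.598 -0.134]
brush 0.59 [192. 316.] [ 0.747 -0.29 ]
dipper 0.64 [194. 319.] [ 0.758 -0.291]
dipper 0.6 [274. 287.] [ 0.789 -0.07 ]
sander 0.57 [136. 224.] [ 0.327 -0.289]
tubs 0.65 [370. 186.] [0.609 0.458]
side [-0.08277239 -0.61611712  0.69353883]
offcut_red 0.63 [314. 267.] [ 0.512 -0.11 ]
offcut_blue 0.62 [311. 296.] [ 0.438 -0.171]
offcut_green 0.52 [375. 246.] [ 0.683 -0.162]
jar 0.73 [350. 257.] [ 0.605 -0.145]
jar 0.2 [207. 170.] [0.598 0.449]
brush 0.81 [430. 253.] [ 0.763 -0.271]
dipper 0.85 [372. 216.] [ 0.785 -0.075]
dipper 0.21 [392. 317.] [ 0.518 -0.328]
sander 0.63 [320. 357.] [ 0.333 -0.294]
tubs 0.62 [208. 170.] [0.601 0.448]
{'t': 1.1, 'q': array([ 2.88075379e-01,  3.58616079e-01,  1.19085795e-02, -2.45360136e-06,
       -1.22410279e+00, -2.88101985e-01]), 'qd': array([ 0.0005914 , -0.00071067,  0.00115516, -0.0003538 , -0.00120614,
       -0.00102811]), 'joint_efforts': array([-1.17241238e-03, -5.82398272e+01,  2.93303883e+01,  7.00235635e+00,
        1.24360219e-02, -3.94607082e-05]), 'eef_pos': array([ 6.74981350e-01, -3.32747844e-05,  2.26554136e-01]), 'ee_rot': array([-3.14159090e+00, -1.40440600e-05,  3.14156521e+00]), 'force': array([ 0.23852649, -0.75017677, -0.10015057]), 'moment': array([-0.00322566, -0.06825053, -0.02507061]), 'width': 0.08774678638027535}
```

```bash
python3 -c "
import cv2,numpy as np
a=[cv2.imread('pics/%s0.png'%c) for c in('scene','side')]
cv2.imwrite('pics/scene0b.png',cv2.resize(a[0],(800,600)))"
```

```text
(no output)
```

View pics/scene0b.png

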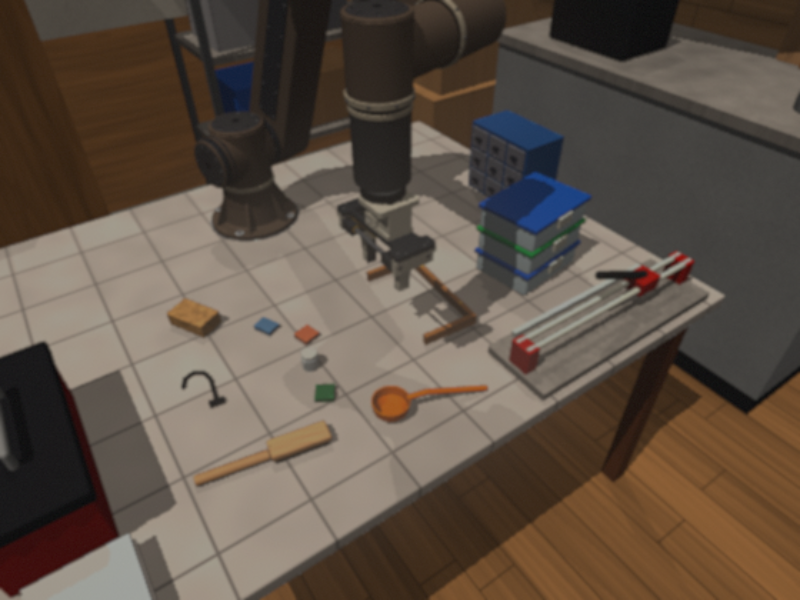

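View pics/side0.png

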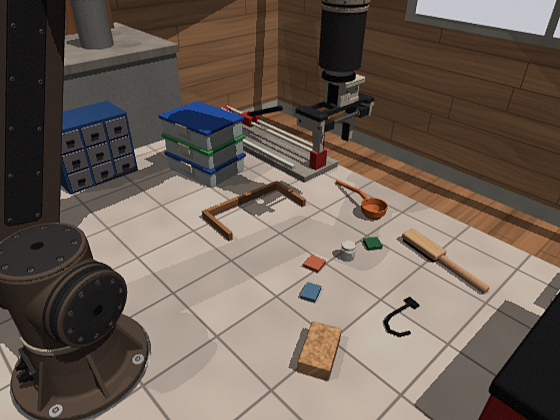

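The scene view shows the offcuts and jar in a row: blue (265,326), red (307,334), jar (310,357), green (325,392). The dipper is at (392,403), and the arm partly hides the bay. The side view shows the bay clearly, with corners near (231,236), (204,211), (278,184) and (304,203).

```bash
cat > tiles.py <<'E'
from h import *
def tiles(cam,f,names=("offcut_red","offcut_blue","offcut_green","jar")):
    for n in names:
        r=regions_of(cam,n)
        if not r: print(n,"none");continue
        m=r[0]["pixels"]; ys,xs=np.nonzero(m)
        P=np.array([ray(f,p,0.010)[:2] for p in zip(xs,ys)]).astype(np.float32)*1000
        b=cv2.minAreaRect(P); print(n,round(r[0]["p"],2),np.round(b[0]),np.round(b[1]),round(b[2]), "mean",np.round(P.mean(0)))
E
python3 - <<'E'
from tiles import *
f=grab_frame("side"); tiles("side",f)
for n in("dipper","bay"):
    for r in regions_of("side",n)[:2]: print(n,r["p"],r["bbox"])
im=f["pixels"][170:320,190:400]
cv2.imwrite("pics/crop.png",cv2.cvtColor(cv2.resize(im,None,fx=3.8,fy=3.8,interpolation=cv2.INTER_CUBIC),cv2.COLOR_RGB2BGR))
E
```

```text
offcut_red 0.64 [ 511. -111.] [51. 44.] 15 mean [ 511. -111.]
offcut_blue 0.87 [ 438. -170.] [57. 36.] 29 mean [ 437. -170.]
offcut_green 0.46 [ 676. -157.] [53. 44.] 50 mean [ 675. -157.]
jar 0.77 [ 605. -134.] [83. 39.] 39 mean [ 604. -136.]
dipper 0.58 [337.3, 180.2, 386.5, 219.2]
bay 0.71 [200.6, 182.2, 305.8, 242.4]
```

View pics/crop.png

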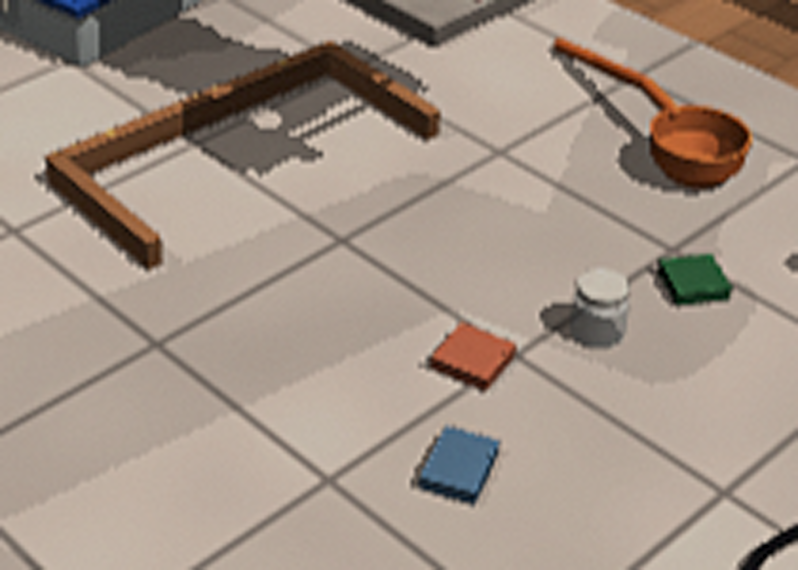

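The crop shows the bay's mouth ends at (154,268) and (432,138) and its back corners at (47,158) and (332,43). The red, blue and green tiles, the jar and the dipper are all clear.

Run:
```python
from h import *
f=grab_frame("side")
g=lambda u,v,z:np.round(ray(f,(190+u/3.8,170+v/3.8),z)*1000)[:2]
for k,a in dict(LendInner=(161,265,0),LendOuter=(148,270,0),LtopI=(160,237,.025),LtopO=(148,243,.025),RendO=(438,132,0),RendI=(427,140,0),RtopO=(439,111,.025),RtopI=(428,116,.025),BLo=(47,158,.025),BRo=(332,43,.025),jarlid=(601,283,.04),dip=(700,135,.036),tileG=(694,272,.012),tileR=(474,349,.012),tileB=(460,458,.012)).items(): print(k,g(*a))
```

```text
LendInner [432. 102.]
LendOuter [422. 104.]
LtopI [431. 101.]
LtopO [422. 101.]
RendO [688.  90.]
RendI [674.  88.]
RtopO [681.  83.]
RtopI [670.  84.]
BLo [429. 228.]
BRo [689. 210.]
jarlid [ 596. -141.]
dip [786. -77.]
tileG [ 681. -155.]
tileR [ 515. -109.]
tileB [ 440. -168.]
```

Measured, in mm:

| Thing | Position |
|---|---|
| Red | (513,-110) |
| Blue | (439,-169) |
| Green | (680,-157) |
| Jar | (600,-138) |
| Bay mouth | (432,102) to (673,87) |
| Bay back batten | y about 200–215 |

I'll push red first, then blue, then green. The jaws stay nearly shut, making a paddle about 60 mm wide.

```bash
python3 -m inch '0.2 -5 -5.5 -3 0 0 0; 0.2 -10 -11 -8 0 0 0; 0.2 -16 -16.5 -14 0 0 -7; 0.2 -16 -16.5 -14 0 0 -7; 0.2 -16 -16.5 -14 0 0 -7; 0.2 -16 -16.5 -18 0 0 -7; 0.2 -16 -16.5 -18 0 0 -7'
python3 - <<'E'
from h import *
f=grab_frame("side"); im=f["pixels"][200:350,230:440]
cv2.imwrite("pics/c2.png",cv2.cvtColor(cv2.resize(im,None,fx=3.8,fy=3.8,interpolation=cv2.INTER_CUBIC),cv2.COLOR_RGB2BGR))
E
```

```text
t: 2.38
eef_pos: [0.5136, -0.165, 0.0449]
ee_rot: [-3.141, -0.004, 3.019]
force: [0.1, -0.1, -0.0]
width: 0.0235
```

View pics/c2.png

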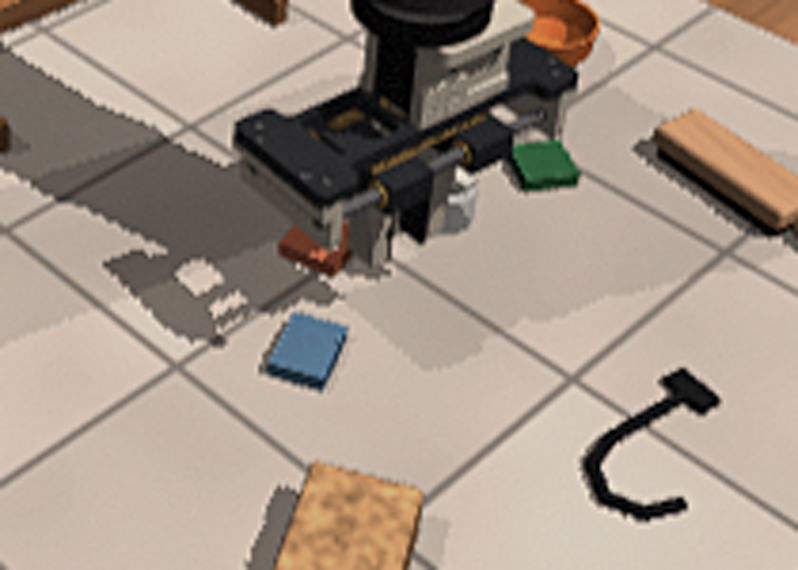

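The fingers at crop (390,230) are behind red and clear of blue (305,350) and of the jar (460,200). I'll lower them and sweep.

```bash
python3 -m inch '0.2 0 0 -2.5 0 0 0; 0.2 0 0 -4 0 0 0; 0.2 0 0 -4 0 0 0; 0.2 0.1 1 -4 0 0 0; 0.2 0.3 2.5 -4 0 0 0; 0.2 0.5 4.5 -4 0 0 0; 0.2 0.8 6.5 -4 0 0 0; 0.2 1 8.5 -4 0 0 0; 0.2 1.2 10.5 -4 0 0 0; 0.2 1.5 12.5 -4 0 0 0; 0.2 1.7 14 -4 0 0 0; 0.2 1.8 15 -4 0 0 0'
python3 - <<'E'
from h import *
f=grab_frame("side"); im=f["pixels"][170:320,190:400]
cv2.imwrite("pics/c3.png",cv2.cvtColor(cv2.resize(im,None,fx=3.8,fy=3.8,interpolation=cv2.INTER_CUBIC),cv2.COLOR_RGB2BGR))
E
```

```text
t: 3.92
eef_pos: [0.5333, -0.0139, 0.0067]
ee_rot: [-3.141, -0.001, 3.021]
force: [1.0, -1.2, 1.5]
width: 0.0175
```

View pics/c3.png

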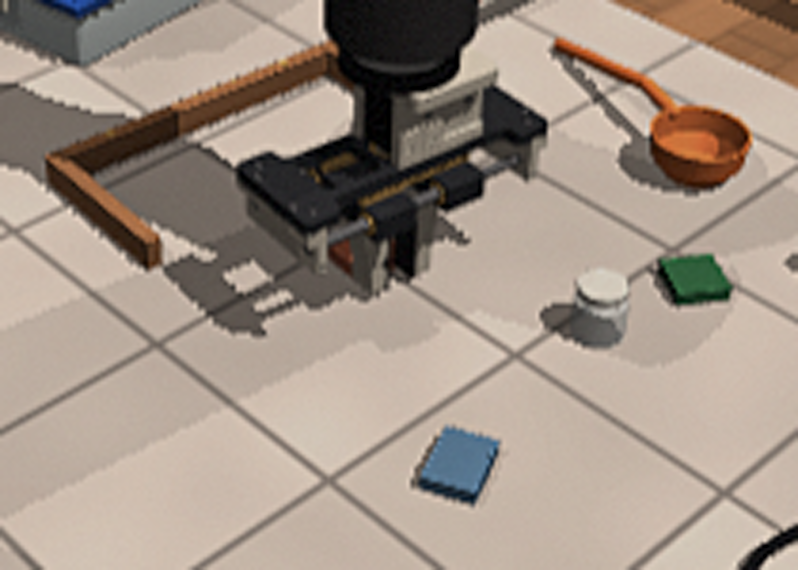

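Red shows at about (345,255), in front of the fingers and sliding. The jar is unmoved at (600,305). I'll push on until TCP y is about 128, back off, then lift.

```bash
python3 -m inch '0.2 0.2 1.2 0 0 0 0; 0.2 0.4 3 0 0 0 0; 0.2 0.6 5 0 0 0 0; 0.2 0.8 7 0 0 0 0; 0.2 1 9 0 0 0 0; 0.2 1.2 11 0 0 0 0; 0.2 1.4 12.5 0 0 0 0; 0.2 1.5 13.5 0 0 0 0; 0.2 1.5 14.1 0 0 0 0; 0.2 1.5 14.2 0 0 0 0; 0.2 1.2 12 0 0 0 0; 0.2 1 10 2 0 0 0' && python3 -m inch '0.2 0 0 4 0 0 0;0.2 -3 -6 6 0 0 0;0.2 -6 -12 6 0 0 0;0.2 -9 -18 6 0 0 0;0.2 -12 -24 6 0 0 0;0.2 -12 -28 5 0 0 0;0.2 -12 -28 5 0 0 0'
python3 - <<'E'
from tiles import *
f=grab_frame("side"); tiles("side",f)
im=f["pixels"][170:320,190:400]
cv2.imwrite("pics/c4.png",cv2.cvtColor(cv2.resize(im,None,fx=3.8,fy=3.8,interpolation=cv2.INTER_CUBIC),cv2.COLOR_RGB2BGR))
E
```

```text
t: 5.48
eef_pos: [0.5418, 0.0845, 0.0254]
ee_rot: [-3.139, -0.004, 3.02]
force: [-0.0, 0.7, 0.1]
width: 0.0174
t: 6.35
eef_pos: [0.4187, -0.1995, 0.0748]
ee_rot: [-3.139, -0.006, 3.013]
force: [-0.5, -0.7, 0.7]
width: 0.0175
offcut_red 0.65 [549. 153.] [49. 46.] 81 mean [548. 152.]
offcut_blue 0.63 [ 437. -170.] [55. 35.] 25 mean [ 433. -173.]
offcut_green 0.59 [ 678. -160.] [49. 32.] 36 mean [ 676. -162.]
jar 0.59 [ 610. -139.] [65. 19.] 48 mean [ 609. -139.]
```

View pics/c4.png

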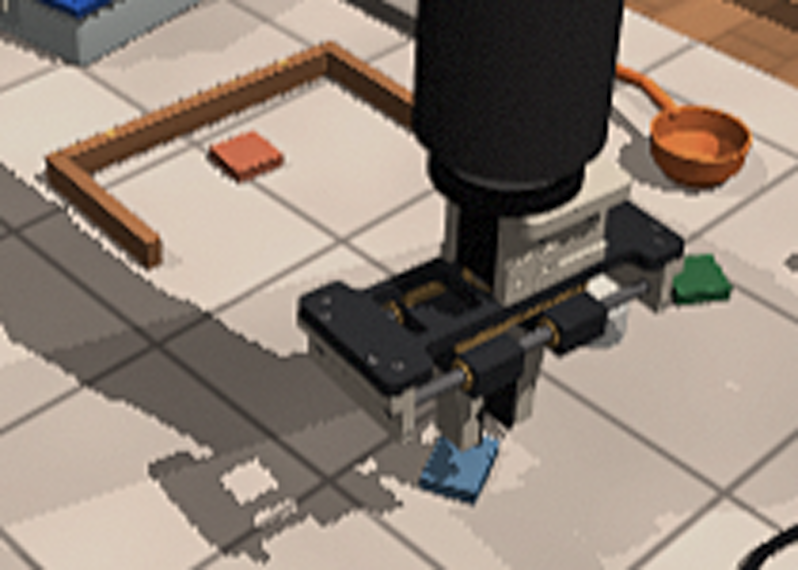

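Red lies flat inside the bay at (549,153), crop (247,155). Blue is at (460,468) under the gripper, which is still 75 mm up. I'll move behind blue and sweep it.

```bash
python3 -m inch '0.2 1.9 -2.9 0 0 0 0; 0.2 1.9 -2.9 -4 0 0 0; 0.2 1.9 -2.9 -6.9 0 0 0; 0.2 1.9 -2.9 -6.9 0 0 0; 0.2 2 -1.5 -6.9 0 0 0; 0.2 2.2 0 -6.9 0 0 0; 0.2 2.4 2 -6.9 0 0 0; 0.2 2.6 4 -6.9 0 0 0; 0.2 2.8 6 -6.9 0 0 0; 0.2 3 8 -6.9 0 0 0; 0.2 3.3 10 -6.9 0 0 0; 0.2 3.5 12 -6.9 0 0 0'
python3 - <<'E'
from tiles import *
f=grab_frame("side"); tiles("side",f)
E
```

```text
t: 8.1
eef_pos: [0.4577, -0.0731, 0.0078]
ee_rot: [-3.14, -0.002, 3.022]
force: [1.1, -0.5, -0.1]
width: 0.0175
offcut_red 0.66 [549. 153.] [58. 48.] 80 mean [549. 153.]
offcut_blue none
offcut_green 0.79 [ 676. -157.] [48. 41.] 58 mean [ 676. -156.]
jar 0.69 [ 606. -133.] [80. 34.] 39 mean [ 605. -135.]
```

```bash
python3 -m inch '0.2 0.1 1.2 -0.2 0 0 0; 0.2 0.3 3 -0.2 0 0 0; 0.2 0.5 5 -0.2 0 0 0; 0.2 0.7 7 -0.2 0 0 0; 0.2 0.9 9 -0.2 0 0 0; 0.2 1.1 11 -0.2 0 0 0; 0.2 1.3 13 -0.2 0 0 0; 0.2 1.5 15 -0.2 0 0 0'
python3 - <<'E'
from tiles import *
f=grab_frame("side"); tiles("side",f,["offcut_red","offcut_blue"])
im=f["pixels"][170:320,190:400]
cv2.imwrite("pics/c5.png",cv2.cvtColor(cv2.resize(im,None,fx=3.8,fy=3.8,interpolation=cv2.INTER_CUBIC),cv2.COLOR_RGB2BGR))
E
```

```text
t: 9.35
eef_pos: [0.4722, 0.0764, 0.0052]
ee_rot: [-3.14, -0.003, 3.022]
force: [0.5, -0.4, 0.0]
width: 0.0177
offcut_red none
offcut_blue 0.59 [472. 104.] [35. 37.] 50 mean [473. 100.]
```

View pics/c5.png

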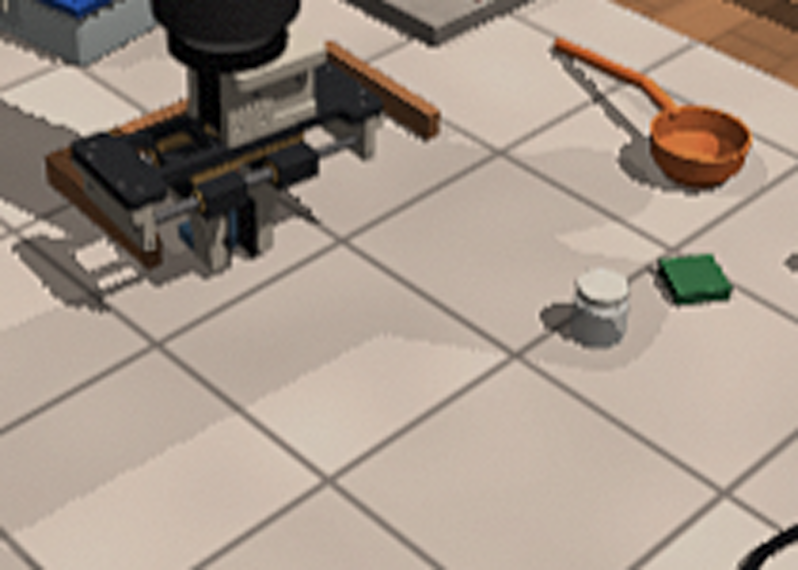

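Blue is just ahead of the fingers at crop (215,225), between the battens and lined up. The jar and green are unmoved. I'll finish the push, then go round behind green.

```bash
python3 -m inch '0.2 0.2 1.8 0 0 0 0; 0.2 0.4 3.5 0 0 0 0; 0.2 0.5 4.7 0 0 0 0; 0.2 0.5 5.2 0 0 0 0; 0.2 0.5 5.2 0 0 0 0; 0.2 0.4 3.5 0 0 0 0; 0.2 0.2 2 2 0 0 0; 0.2 0.2 0 7 0 0 0; 0.2 3 -4 9 0 0 0' && python3 -m inch '0.2 3.7 -5 0 0 0 9;0.2 7.4 -10 0 0 0 19; 0.2 11 -15 0 0 0 19;0.2 15 -20 0 0 0 19; 0.2 18.5 -25.8 0 0 0 19; 0.2 18.5 -25.8 0 0 0 19; 0.2 18.5 -25.8 0 0 0 19'
python3 - <<'E'
from tiles import *
f=grab_frame("side"); tiles("side",f)
im=f["pixels"][170:320,190:400]
cv2.imwrite("pics/c6.png",cv2.cvtColor(cv2.resize(im,None,fx=3.8,fy=3.8,interpolation=cv2.INTER_CUBIC),cv2.COLOR_RGB2BGR))
E
```

```text
t: 10.62
eef_pos: [0.5024, 0.0357, 0.098]
ee_rot: [3.141, -0.0, 3.026]
force: [0.6, 1.4, -0.2]
width: 0.0173
t: 11.5
eef_pos: [0.6862, -0.224, 0.0969]
ee_rot: [3.141, -0.002, -2.929]
force: [-0.4, -0.1, 0.1]
width: 0.0175
offcut_red 0.59 [549. 152.] [54. 48.] 84 mean [548. 152.]
offcut_blue 0.71 [481. 151.] [51. 52.] 82 mean [480. 151.]
offcut_green 0.71 [ 676. -157.] [49. 43.] 58 mean [ 675. -157.]
jar 0.66 [ 607. -132.] [78. 34.] 39 mean [ 606. -132.]
```

View pics/c6.png

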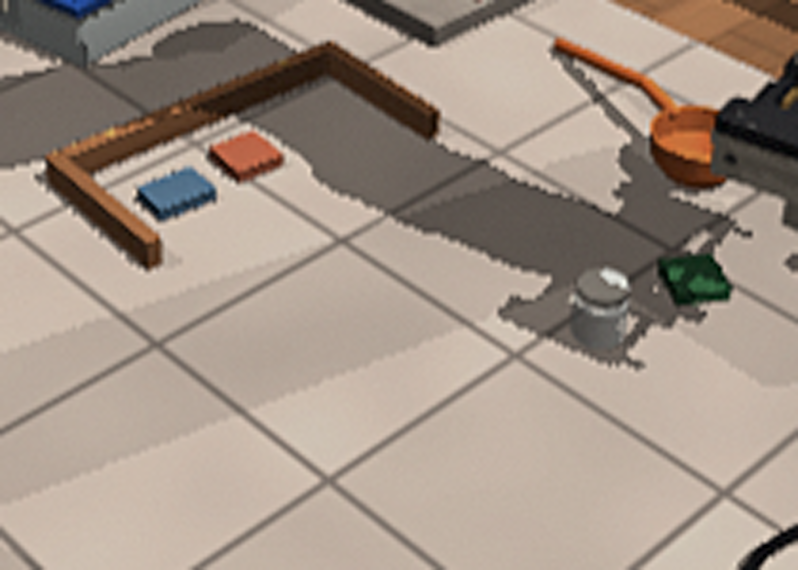

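Blue (177,193) and red (247,155) lie flat inside the bay. Green is at (695,277) and the jar at (600,310), both unmoved. Before lowering, I'll check the brush head's clearance.

Run:
```python
from h import *
f=grab_frame("side")
for u,v,z in((655,135,.026),(640,150,0),(690,112,.026),(780,225,.0)): print(np.round(ray(f,(230+u/3.8,200+v/3.8),z)*1000))
```

```text
[ 741. -200.   26.]
[ 751. -186.    0.]
[ 780. -201.   26.]
[ 752. -293.    0.]
```

```bash
python3 -m inch '0.2 0 0 -5 0 0 0; 0.2 0 0 -9.1 0 0 0; 0.2 0 0 -9.1 0 0 0; 0.2 0 1.5 -9.1 0 0 0; 0.2 0 3 -9.1 0 0 0; 0.2 0 5 -9.1 0 0 0; 0.2 0 7 -9.1 0 0 0; 0.2 -0.2 9 -9.1 0 0 0; 0.2 -0.6 11 -9.1 0 0 0; 0.2 -1 13 -9.1 0 0 0; 0.2 -1.4 15 -9.1 0 0 0; 0.2 -1.8 17 -9.1 0 0 0'
python3 - <<'E'
from tiles import *
f=grab_frame("side"); tiles("side",f)
im=f["pixels"][170:320,190:400]
cv2.imwrite("pics/c7.png",cv2.cvtColor(cv2.resize(im,None,fx=3.8,fy=3.8,interpolation=cv2.INTER_CUBIC),cv2.COLOR_RGB2BGR))
E
```

```text
t: 13.3
eef_pos: [0.6689, -0.0498, 0.0077]
ee_rot: [3.142, 0.001, -2.925]
force: [-0.6, -0.7, 0.0]
width: 0.0175
offcut_red 0.59 [549. 154.] [51. 47.] 84 mean [548. 153.]
offcut_blue 0.75 [481. 150.] [49. 52.] 82 mean [481. 150.]
offcut_green none
jar 0.58 [ 604. -133.] [75. 32.] 39 mean [ 604. -135.]
```

View pics/c7.png

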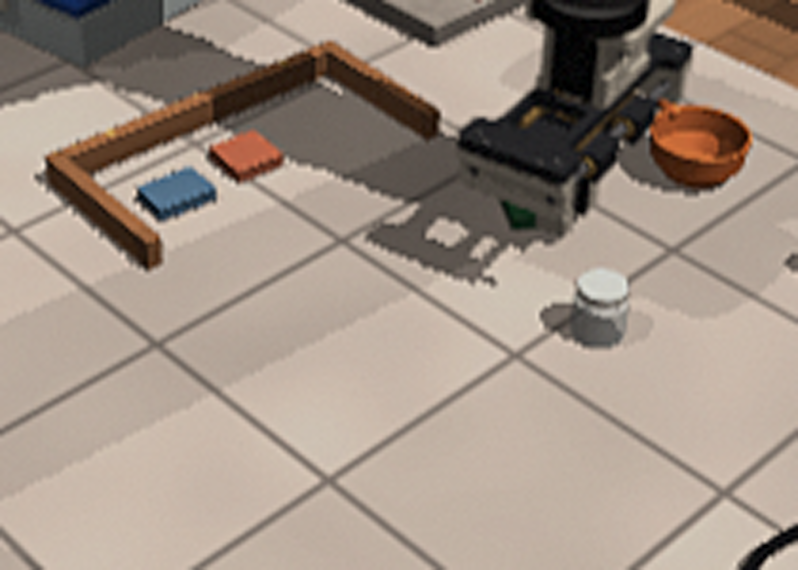

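Green shows at (518,213), ahead of the fingers. The jar and dipper are unmoved. I'll continue into the bay.

```bash
python3 -m inch '0.2 -0.4 1.5 -0.2 0 0 0; 0.2 -0.9 3.3 -0.2 0 0 0; 0.2 -1.4 5 -0.2 0 0 0; 0.2 -2 7 -0.2 0 0 0; 0.2 -2.6 9 -0.2 0 0 0; 0.2 -3.2 11 -0.2 0 0 0'
python3 - <<'E'
from tiles import *
f=grab_frame("side"); tiles("side",f)
im=f["pixels"][170:320,190:400]
cv2.imwrite("pics/c8.png",cv2.cvtColor(cv2.resize(im,None,fx=3.8,fy=3.8,interpolation=cv2.INTER_CUBIC),cv2.COLOR_RGB2BGR))
E
```

```text
t: 14.3
eef_pos: [0.6368, 0.0607, 0.0057]
ee_rot: [3.142, 0.001, -2.924]
force: [0.4, -0.6, 0.1]
width: 0.0173
offcut_red 0.61 [548. 154.] [55. 50.] 88 mean [548. 153.]
offcut_blue 0.74 [481. 150.] [50. 51.] 80 mean [481. 150.]
offcut_green none
jar 0.85 [ 608. -131.] [84. 39.] 39 mean [ 607. -133.]
```

View pics/c8.png

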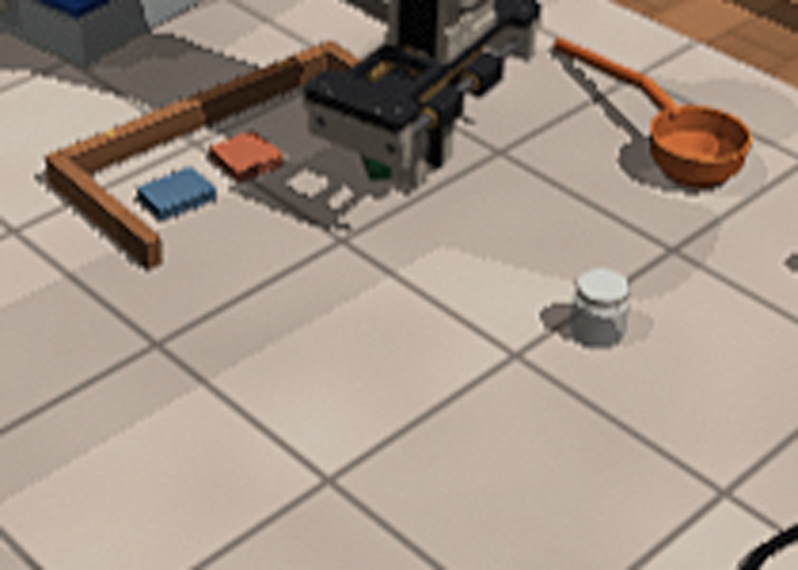

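Green is at (375,165), in front of the fingers and entering the mouth. I'll finish with another 6 cm, back off and raise the arm.

```bash
python3 -m inch '0.2 -0.3 1.8 0 0 0 0; 0.2 -0.7 3.6 0 0 0 0; 0.2 -1 5 0 0 0 0; 0.2 -1.1 5.8 0 0 0 0; 0.2 -1.1 5.8 0 0 0 0; 0.2 -0.7 4 0 0 0 0; 0.2 -0.4 2 2 0 0 0; 0.2 -0.4 -2 7 0 0 0; 0.2 -0.4 -8 12 0 0 0; 0.2 -0.4 -14 16 0 0 0;0.2 -0.4 -18 18 0 0 0; 0.2 -0.4 -18 18 0 0 0'
python3 - <<'E'
from tiles import *
f=grab_frame("side"); tiles("side",f)
for n in "jar brush dipper hook sander tubs".split():
    for k in pinpoint("side",n)[:1]: print(n,np.round(ray(f,k["location"],0)[:2],3))
im=f["pixels"][150:360,160:440]
cv2.imwrite("pics/c9.png",cv2.cvtColor(cv2.resize(im,(800,600),interpolation=cv2.INTER_CUBIC),cv2.COLOR_RGB2BGR))
E
```

```text
t: 16.05
eef_pos: [0.6337, -0.1253, 0.1887]
ee_rot: [-3.14, 0.005, -2.928]
force: [0.0, 0.4, 0.1]
width: 0.0172
offcut_red 0.72 [833. -11.] [212.  86.] 65 mean [815. -40.]
offcut_blue 0.72 [482. 151.] [47. 50.] 81 mean [483. 150.]
offcut_green 0.6 [614. 142.] [51. 36.] 53 mean [614. 141.]
jar 0.74 [ 606. -134.] [84. 39.] 39 mean [ 604. -136.]
jar [ 0.603 -0.143]
brush [ 0.763 -0.283]
dipper [ 0.783 -0.078]
hook [ 0.525 -0.326]
sander [ 0.333 -0.297]
tubs [0.609 0.472]
```

View pics/c9.png

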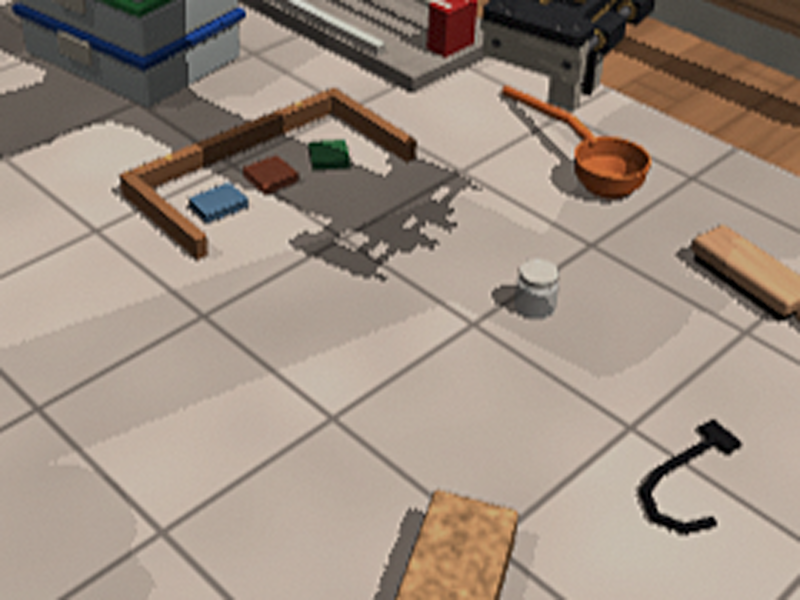

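All three tiles lie flat inside the bay: blue (218,202), red (271,173) and green (329,153). The jar and the other items look unmoved, and the arm is clear. The network's reading for red this time, (833,-11), is a false detection: the picture shows red still where it was at (549,153).

```bash
python3 -c "
from station import arm; print(arm.job_done())"
```

```text
the job is handed in; nothing more can be done
None
```

I swept red, then blue, then green along the bench into the scrap bay with nearly shut fingers. I then lifted the arm clear and handed the job in at about t = 16 s; no verdict is reported.

**Offcuts:** in the last picture all three lie flat and fully inside the bay. Blue measured about (482,151) mm and green about (614,142) mm. Red was last measured at (548,154) mm. All are roughly 50–60 mm past the mouth.

**Other items:** the jar, brush, dipper, hook and cork block look unmoved in the last picture. The jar, brush, dipper and cork block measured within about 12 mm of their first readings. The hook was not located at the start, so it has no number to compare.

**Checks that disagreed:**
- **Red:** the last network reading, (833,-11) mm, was wrong; the picture shows red in the bay where it was before.
- **Tubs:** the last reading was about 24 mm in y from the first in the same camera. I put this down to network error, since the arm never came near the stack, but I did not re-measure it.

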